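# Find the full tiffin tier by its weight and press it home on the bottom tier

## Task

One of the two closed tiffin tiers is packed and the other is as good as empty: lift the left one (as the robot sees it) clear of the stool top and set it back, then lift the right one, and judge by the load which is heavier. Set the heavier tier into the mouth of the open bottom tier and press it gently down past the stiff seal until its shoulder sits fully home on the rim, let go, and leave the lighter tier standing upright where it stood. Do not tip the tiers, drop or force them, or disturb the torch, the bangles or the bottle.

Things in the scene. Friction and masses are not known exactly. Their poses are not given: they have to be found in the camera images.
- tier_left: closed round steel tiffin tier, left (greater y) of the open bottom tier. Origin: centre of its underside, z up. Upwards: foot flaring from 76 mm across to 84 mm at 8 mm, straight to 14 mm; there the 96 mm body begins with a flat shoulder; flat lid top at 70 mm. Lid fixed on. Shell 0.16 kg; one tier, unseen which, also holds a solid block of about 0.4 kg, the other almost nothing
- knob_left (a point): centre of the top of the left tier's grip: a black upright round knob 24 mm across and 34 mm high on the middle of the lid; this point is 104 mm above the tier's origin
- tier_right: closed round steel tiffin tier, right (smaller y) of the open bottom tier. Origin: centre of its underside, z up. Upwards: foot flaring from 76 mm across to 84 mm at 8 mm, straight to 14 mm; there the 96 mm body begins with a flat shoulder; flat lid top at 70 mm. Lid fixed on. Shell 0.16 kg; one tier, unseen which, also holds a solid block of about 0.4 kg, the other almost nothing
- knob_right (a point): centre of the top of the right tier's grip: a black upright round knob 24 mm across and 34 mm high on the middle of the lid; this point is 104 mm above the tier's origin
- tiffin: the open bottom tier of the tiffin, round, steel, 96 mm across and 65 mm high, fixed to the stool top (z = 0) between the two closed tiers. Origin: centre of its underside, z up. A tier that is fully home on it has its shoulder on this rim and its own origin 51 mm above this origin. More than 40 N between a tier and this one is forcing
- mouth (a point): centre of the bottom tier's open mouth, level with its rim, 88 mm across inside. 6 mm below lies a black seal plate that slides down up to 10 mm only under about 9 N or more (a tier's weight does not move it) and stays where left: a tier set in rests on it 8 mm too high and must be pressed down those 8 mm until its shoulder meets the rim
- torch: bystander: black plastic torch lying down, 150 mm long, 42 mm thick, origin under its middle, its x axis along it towards the lens
- bangles: bystander: upright stack of glass bangles, 70 mm across, 36 mm high, origin at the centre of its underside
- bottle: bystander: empty white plastic bottle with twist cap, standing, 64 mm across, 170 mm high, very light, origin at the centre of its underside
Mind the look-alikes: they are no part of the job. What is shaped like the tier_right but pink or red is not meant.

How it is judged:
By the outcome, as a careful person would: the job done as asked, in the order asked, and still so for the second after the job is handed in, with the robot touching nothing.
It also fails if it takes over 72 s, if anything falls off the work surface, if the arm or the gripper's body presses on something with over 40 N, if the wrist force passes 120 N, or if a joint passes its speed limit or range.

## Robot

A 6-joint arm with a two-finger parallel gripper is mounted at the origin on the work surface. World frame = base frame: x ahead of the robot, y to its left, z up, the work surface at z = 0. Lengths are in mm, angles in rad, forces in N, time in s.
With the tool pointing down it reaches from about 300 to 750 mm from the base axis. Payload 8.5 kg.
Tool frame: the origin (TCP) lies at the very end of the fingers, on their centre line; the grasp point (between the pads) lies 19 mm behind it; z points along the fingers, y is the line along which they close (so a half turn about z gives the same grasp; the last joint's range is limited). The gripper opens to 88 mm and grips with 3 to 60 N. Pads are 18 mm wide; open, the fingers measure 123 mm over their backs; the gripper's body (75 mm by 187 mm) begins 45 mm behind the grasp point.
Start: joints at [-1.383, 0.381, 1.297, -0, 1.464, -0.215], TCP at [215.59, -505.966, 238.748] pointing down, gripper open.
Joint ranges: [-3.11, 3.11], [-0.89, 2.33], [0.22, 2.48], [-1.42, 4.56], [0.17, 2.85], [-2.88, 2.88]. Speed limits (rad/s): [2.39, 2.39, 3.14, 3.14, 3.14, 3.14].

## Interface

Orientations are given as [roll, pitch, yaw] about the fixed x, y, z axes, in that order (R = Rz(yaw) Ry(pitch) Rx(roll)).
In Python, from workcell import env gives the robot as it stands.
- The arm moves only by the tool apply_moves, never from a script. Its argument "increments" is a list of rows, each a list of 7 numbers: the turn, a rotation vector about the tool's x, y, z in fractions of the full range, 1 being pi/2 rad, then the shift along the tool's x, y, z in shares of 0.75 m (1.0 is 0.75 m), then the closure, from -1 (fully open) to 1 (shut). In form: [[ax, ay, az, dx, dy, dz, hand], ...]. A call has 1 to 12 rows; each row is the pose to reach, as a shift and turn from the pose commanded when the call began, along the tool's axes at that moment; what a row does not reach only later rows make up. A row lasts 1/12 s, in which the tool goes at most 41.7 mm and 7.16 degrees, less where a joint would pass 70% of its speed; a pose out of reach is approached as far as the arm can. No shift or turn number may pass 1 either way. A call with a gripper value outside its range is refused whole. The fingers move at their own pace and stop on an object; "newtons" is the grip in N (left out, the last holds). Time passes only in rows, so rows that repeat a pose let the fingers close. It gives the time, the measured TCP pose, the force, the opening and the grip force at its end, in the units of the state.
- env.get_state(): the state, without advancing time (a new reading comes with each control period).
- env.capture(name): name is "scene" or "top" or "wrist"; returns a dict with "img" (384x512x3 uint8, red, green, blue), "intrinsics" (3x3 intrinsics, pixels), "R" (3x3) and "t" (3): a world point X has camera coordinates R X + t; the wrist camera has in their place "mount" (4x4, takes a point from camera to tool coordinates, whose origin is the TCP and whose axes are the flange's). Camera axes: x right, y down, z forward; pixel columns grow to the right and rows downward; lengths in mm; the calibration is good to about 2 mm. The wrist camera is an equidistant fisheye: a pixel r from the principal point sees the ray r / f radians off the axis. A picture is of the moment at which its call begins: read the wrist's pose just before it. There is no depth.
- env.sign_off(): hands the job in; it is judged then, once.
The state is a dict: "time": time; "joint_positions": joint angles; "dq": joint speeds; "tau": joint torques, N m; "eef_pos": TCP position; "orientation": TCP orientation; "wrist_force": force on the tool from outside, world axes, zero at the start; "torque": the same for the moment, N m; "grip_width": finger opening in mm; "gripper_force": force on a finger pad.
Only numpy, scipy, OpenCV 4.12 (cv2) and the standard library are available. Lean on these libraries where they do the work, as an engineer would, in place of code of your own. Each camera call takes 0.05 s, during which the arm holds its last target. There are 200 camera calls.

## Working session

There is one attempt and no reset: what is moved stays moved. The work goes in short steps, Python scripts to look and compute and a tool call to move; the robot and the scene stay as the last step left them, time stands still between calls to the robot, and variables do not carry over. Pictures are saved under pics/ and viewed, at most 10 in all, crops included, and the job is handed in when it is done.

Besides the shell and the picture viewer there is one more tool, called after "Call:" as name(argument=value, ...), one argument or row to a line, values as JSON. apply_moves: Moves the arm, as the interface text tells. Its arguments: {"type":"object","properties":{"increments":{"type":"array","items":{"type":"array","items":{"type":"number"}}},"newtons":{"type":"number"}},"required":["increments"]}

```bash
mkdir -p pics; cat > h.py <<'E'
import numpy as np, cv2
from workcell import env
def ray(c,px):
    K=np.array(c["intrinsics"]);R=np.array(c["R"]);t=np.array(c["t"])
    d=R.T@np.linalg.inv(K)@np.array([px[0],px[1],1.]);return -R.T@t,d/np.linalg.norm(d)
def plane(c,px,z):
    o,d=ray(c,px);return o+d*(z-o[2])/d[2]
def tri(c1,p1,c2,p2):
    o1,d1=ray(c1,p1);o2,d2=ray(c2,p2)
    s=np.linalg.lstsq(np.c_[d1,-d2],o2-o1,rcond=None)[0]
    a=o1+s[0]*d1;b=o2+s[1]*d2;return (a+b)/2,np.linalg.norm(a-b)
E
python3 - <<'E'
from h import *
ims=[]
for n in("scene","top"):
    c=env.capture(n);cv2.imwrite(f"pics/{n}.png",c["img"][:,:,::-1])
    np.save(f"{n}.npy",c,allow_pickle=True)
    print(n,-np.array(c["R"]).T@c["t"]);
print(env.get_state())
E
```

```text
scene [1148.50465573 -563.29428692 1250.34504586]
top [ 503.9205217    30.5129418  1169.82586484]
{'time': 0.1, 'joint_positions': array([-1.38328586e+00,  3.81110699e-01,  1.29812130e+00, -2.14169686e-05,
        1.46359216e+00, -2.15337436e-01]), 'dq': array([ 6.76355058e-05, -3.72306241e-04, -1.48038272e-03,  1.59800760e-03,
       -1.05810997e-04, -1.61223909e-03]), 'tau': array([ 2.71358986e-03, -4.38649392e+01, -2.24910110e+01,  7.14623253e-02,
        3.42652691e-02, -7.56115128e-05]), 'eef_pos': array([ 215.55041339, -505.74338035,  238.2306113 ]), 'orientation': array([-3.14038505e+00, -2.42343913e-04,  4.02850059e-01]), 'wrist_force': array([0.2063227 , 0.67764957, 0.74379974]), 'torque': array([ 0.01402441, -0.04684401,  0.01484263]), 'gripper_force': 0.0, 'grip_width': 87.9942698134281}
```

View pics/scene.png

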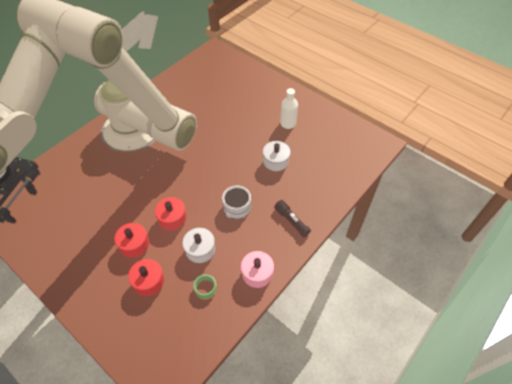

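View pics/top.png

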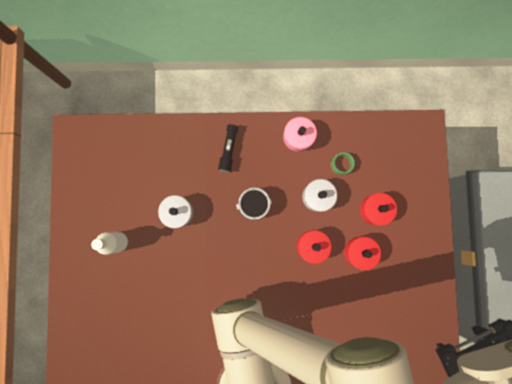

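The bare-steel candidates are at top (175,211) and (320,195), scene (277,155) and (199,244). They stand either side of the open tier at top (254,204), scene (237,200). The pink tier at top (300,133) and the three red ones are look-alikes. I'll confirm this in one crop and measure.

```bash
python3 - <<'E'
from h import *
C={n:np.load(n+".npy",allow_pickle=True).item() for n in("scene","top")}
g={"top":dict(L=(175,211),R=(320,195),M=(254,204)),"scene":dict(L=(277,155),R=(199,244),M=(237,200))}
P={}
for n in C:
    im=C[n]["img"];hsv=cv2.cvtColor(im,cv2.COLOR_RGB2HSV)
    for k,(u,v) in g[n].items():
        r=26;x0,y0=u-r,v-r;s=hsv[y0:v+r,x0:u+r]
        m=((s[...,1]<70)&(s[...,2]>90)).astype(np.uint8)
        cs=cv2.findContours(m,cv2.RETR_EXTERNAL,cv2.CHAIN_APPROX_NONE)[0];c=max(cs,key=cv2.contourArea)
        hull=cv2.convexHull(c);e=cv2.fitEllipse(hull)
        dk=(s[...,2]<70).astype(np.uint8)
        f=np.zeros_like(m);cv2.fillPoly(f,[hull],1);
        if n=="scene":f=cv2.dilate(f,np.ones((9,9)))
        nn,lab,st,ce=cv2.connectedComponentsWithStats(dk*f);i=1+np.argmax(st[1:,4])
        print(n,k,"ell",np.round([e[0][0]+x0,e[0][1]+y0,*e[1],e[2]],1),"dark",st[i]+[x0,y0,0,0,0],np.round(ce[i]+[x0,y0],1))
        z=65 if k=="M" else 70
        print("   at z",np.round(plane(C[n],(e[0][0]+x0,e[0][1]+y0),z),1),"dark@104",np.round(plane(C[n],ce[i]+[x0,y0],104),1))
a=cv2.resize(C["top"]["img"][160:260,130:370,::-1],None,fx=3.3,fy=3.3,interpolation=cv2.INTER_CUBIC)
b=cv2.resize(C["scene"]["img"][130:270,170:310,::-1],None,fx=1.8,fy=1.8,interpolation=cv2.INTER_CUBIC)
o=np.zeros((a.shape[0]+b.shape[0],a.shape[1],3),np.uint8);o[:a.shape[0]]=a;o[a.shape[0]:,:b.shape[1]]=b
cv2.imwrite("pics/crop1.png",o)
E
```

```text
Traceback (most recent call last):
ValueError: attempt to get argmax of an empty sequence
```

```bash
python3 - <<'E'
from h import *
C={n:np.load(n+".npy",allow_pickle=True).item() for n in("scene","top")}
a=cv2.resize(C["top"]["img"][160:260,130:370,::-1],None,fx=3.3,fy=3.3,interpolation=cv2.INTER_CUBIC)
b=cv2.resize(C["scene"]["img"][130:270,170:310,::-1],None,fx=1.8,fy=1.8,interpolation=cv2.INTER_CUBIC)
o=np.zeros((a.shape[0]+b.shape[0],a.shape[1],3),np.uint8);o[:a.shape[0]]=a;o[a.shape[0]:,:b.shape[1]]=b
cv2.imwrite("pics/crop1.png",o)
g={"top":dict(L=(175,211),R=(320,195),M=(254,204)),"scene":dict(L=(277,155),R=(199,244),M=(237,200))}
for n in C:
    im=C[n]["img"];hsv=cv2.cvtColor(im,cv2.COLOR_RGB2HSV)
    for k,(u,v) in g[n].items():
        r=24;x0,y0=u-r,v-r;s=hsv[y0:v+r,x0:u+r];rgb=im[y0:v+r,x0:u+r].astype(int)
        m=((s[...,1]<70)&(s[...,2]>100)).astype(np.uint8)
        cs=cv2.findContours(m,cv2.RETR_EXTERNAL,cv2.CHAIN_APPROX_NONE)[0];c=max(cs,key=cv2.contourArea)
        e=cv2.fitEllipse(cv2.convexHull(c))
        dk=((s[...,2]<80)&(rgb[...,0]-rgb[...,1]<25)).astype(np.uint8)
        dk[:, :8]=0;dk[:,-8:]=0
        nn,lab,st,ce=cv2.connectedComponentsWithStats(dk)
        print(n,k,"ell",np.round([e[0][0]+x0,e[0][1]+y0,*e[1],e[2]],1),"at z",np.round(plane(C[n],(e[0][0]+x0,e[0][1]+y0),65 if k=="M" else 70),1))
        for i in range(1,nn):
            if st[i,4]>15: print("   dark",st[i]+[x0,y0,0,0,0],np.round(ce[i]+[x0,y0],1),np.round(plane(C[n],ce[i]+[x0,y0],87),1))
E
```

```text
scene L ell [275.9 155.2  29.2  31.4  10.7] at z [569.7 217.4  70. ]
scene R ell [198.9 244.6  33.7  35.9 172.3] at z [ 611.  -219.4   70. ]
scene M ell [236.4 201.7  30.9  34.7 179. ] at z [591.9 -21.7  65. ]
top L ell [175.  211.4  33.1  34.5  85.2] at z [553.3 235.1  70. ]
   dark [170 209   8   5  36] [173.3 211. ] [553.9 236.9  87. ]
top R ell [319.6 195.1  32.6  35.3  73.9] at z [ 595.8 -206.9   70. ]
   dark [319 192   8   6  35] [322.1 194.1] [ 597.2 -210.7   87. ]
top M ell [253.6 203.4  31.6  34.8  78.7] at z [574.   -4.2  65. ]
   dark [241 191  26  25 516] [253.7 203.1] [573.4  -3.9  87. ]
```

View pics/crop1.png

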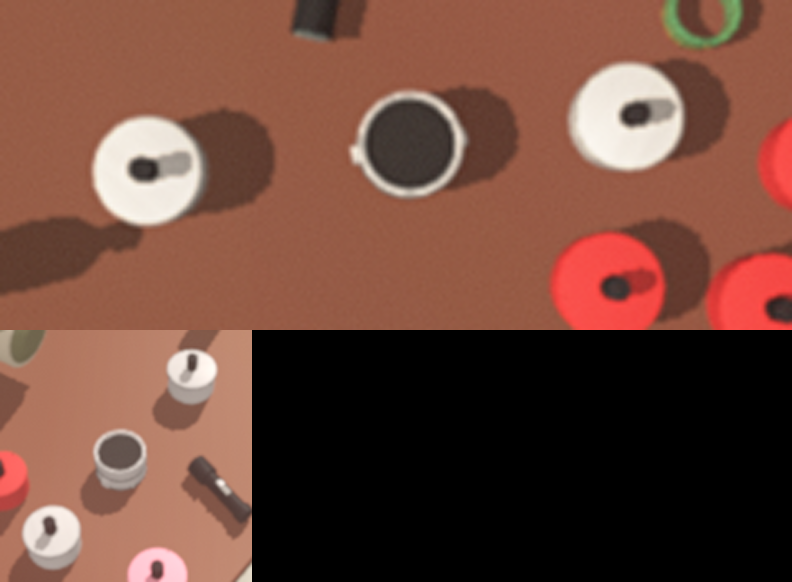

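The crop confirms it: both tiers beside the dark open mouth (top pixel 254,203) are steel with black knobs, and the pink and red ones are excluded. Next I'll go above the right tier and refine with the wrist camera there, then over the mouth and the left tier.

The rows are not in the units I measure in: shifts go in shares of 0.75 m and turns go in shares of pi/2 rad. I convert before sending: 0.467 m is 0.6227, -0.022 m is -0.0293, -1.168 rad is -0.7436.

Call:
apply_moves(
  increments=[
    [0,0,-0.7436,0.6227,-0.1667,-0.0293,-1],
    [0,0,-0.7436,0.6227,-0.1667,-0.0293,-1],
    [0,0,-0.7436,0.6227,-0.1667,-0.0293,-1],
    [0,0,-0.7436,0.6227,-0.1667,-0.0293,-1],
    [0,0,-0.7436,0.6227,-0.1667,-0.0293,-1],
    [0,0,-0.7436,0.6227,-0.1667,-0.0293,-1],
    [0,0,-0.7436,0.6227,-0.1667,-0.0293,-1],
    [0,0,-0.7436,0.6227,-0.1667,-0.0293,-1],
    [0,0,-0.7436,0.6227,-0.1667,-0.0293,-1],
    [0,0,-0.7436,0.6227,-0.1667,-0.0293,-1],
    [0,0,-0.7436,0.6227,-0.1667,-0.0293,-1],
    [0,0,-0.7436,0.6227,-0.1667,-0.0293,-1],
  ],
)

```text
time: 1.1
eef_pos: [598.5, -204.9, 260.3]
orientation: [-3.141, -0.001, 1.573]
wrist_force: [0.4, -0.5, 0.2]
grip_width: 88.4
gripper_force: 0.0
```

```bash
cat >> h.py <<'E'
from scipy.spatial.transform import Rotation as Ro
def wcap(tag):
    s=env.get_state();c=env.capture("wrist")
    c=dict(c);c["p"]=s["eef_pos"];c["o"]=s["orientation"]
    np.save(tag+".npy",c,allow_pickle=True);cv2.imwrite(f"pics/{tag}.png",c["img"][:,:,::-1]);return c
def wray(c,px):
    K=np.array(c["intrinsics"]);M=np.array(c["mount"]);v=(np.array(px)-K[:2,2])/[K[0,0],K[1,1]]
    th=np.linalg.norm(v);d=np.r_[v/max(th,1e-9)*np.sin(th),np.cos(th)]
    R=Ro.from_euler("xyz",c["o"]).as_matrix()
    return R@M[:3,3]+c["p"],R@M[:3,:3]@d
def wproj(c,X):
    K=np.array(c["intrinsics"]);M=np.array(c["mount"]);R=Ro.from_euler("xyz",c["o"]).as_matrix()
    q=M[:3,:3].T@(R.T@(np.array(X)-c["p"])-M[:3,3]);th=np.arctan2(np.hypot(*q[:2]),q[2])
    return K[:2,2]+q[:2]/np.hypot(*q[:2])*th*[K[0,0],K[1,1]]
def wplane(c,px,z):
    o,d=wray(c,px);return o+d*(z-o[2])/d[2]
def inter(rays):
    A=sum(np.eye(3)-np.outer(d,d) for o,d in rays);b=sum((np.eye(3)-np.outer(d,d))@o for o,d in rays)
    return np.linalg.solve(A,b)
E
python3 - <<'E'
from h import *
c=wcap("w1");print(np.array(c["mount"]).round(2),c["intrinsics"],c["p"],c["o"])
print(wproj(c,[596,-208,104]),wproj(c,[574,-4,65]))
E
```

```text
[[-0.000e+00 -9.600e-01 -2.800e-01  7.378e+01]
 [ 1.000e+00 -0.000e+00  0.000e+00  1.400e-01]
 [-0.000e+00 -2.800e-01  9.600e-01 -1.457e+02]
 [ 0.000e+00  0.000e+00  0.000e+00  1.000e+00]] [[297.31863964   0.         254.24479556]
 [  0.         297.31863964 185.50123516]
 [  0.           0.           1.        ]] [ 598.47742961 -204.85363902  260.28016712] [-3.14132795e+00 -8.89442942e-04  1.57348199e+00]
[251.74188428 175.19801329] [233.11351583  -4.7088754 ]
```

View pics/w1.png

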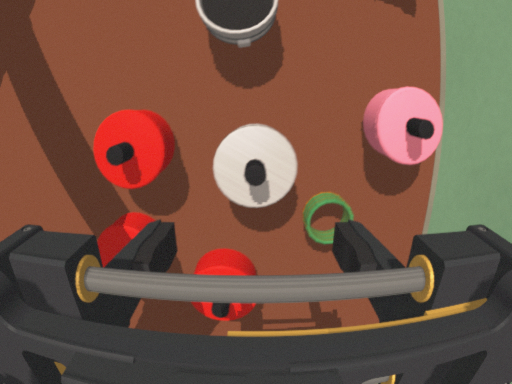

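The wrist view shows the steel right tier at (255,165) with its knob at (255,172). The tiffin rim is at the top edge around (238,10), the bangles at (328,218) and the pink tier at (403,125). I'll move towards the mouth for a second view.

Scaled: 0.127 m is 0.1693, -0.022 m is -0.0293.

Call:
apply_moves(
  increments=[
    [0,0,0,0.1693,-0.0293,0,-1],
    [0,0,0,0.1693,-0.0293,0,-1],
    [0,0,0,0.1693,-0.0293,0,-1],
    [0,0,0,0.1693,-0.0293,0,-1],
    [0,0,0,0.1693,-0.0293,0,-1],
    [0,0,0,0.1693,-0.0293,0,-1],
  ],
)

```text
time: 1.65
eef_pos: [574.3, -81.2, 260.7]
orientation: [-3.141, 0.0, 1.571]
wrist_force: [0.1, -0.1, -0.2]
grip_width: 88.2
gripper_force: 0.0
```

```bash
python3 - <<'E'
from h import *
c=wcap("w2");print(c["p"],c["o"])
E
```

```text
[574.28711226 -81.23144554 260.66758937] [-3.14148241e+00  3.05607516e-04  1.57117868e+00]
```

Scaled: 0.12 m is 0.16, -0.012 m is -0.016.

Call:
apply_moves(
  increments=[
    [0,0,0,0.16,-0.016,0,-1],
    [0,0,0,0.16,-0.016,0,-1],
    [0,0,0,0.16,-0.016,0,-1],
    [0,0,0,0.16,-0.016,0,-1],
    [0,0,0,0.16,-0.016,0,-1],
    [0,0,0,0.16,-0.016,0,-1],
  ],
)

```text
time: 2.2
eef_pos: [562.7, 37.7, 260.4]
orientation: [-3.141, 0.0, 1.569]
wrist_force: [0.2, -0.1, -0.2]
grip_width: 88.2
gripper_force: 0.0
```

```bash
python3 - <<'E'
from h import *
c=wcap("w3");print(c["p"],c["o"])
E
```

```text
[562.68319627  37.70933388 260.42286398] [-3.14127265e+00  3.57333092e-04  1.56949734e+00]
```

Scaled: 0.193 m is 0.2573, -0.01 m is -0.0133.

Call:
apply_moves(
  increments=[
    [0,0,0,0.2573,-0.0133,0,-1],
    [0,0,0,0.2573,-0.0133,0,-1],
    [0,0,0,0.2573,-0.0133,0,-1],
    [0,0,0,0.2573,-0.0133,0,-1],
    [0,0,0,0.2573,-0.0133,0,-1],
    [0,0,0,0.2573,-0.0133,0,-1],
    [0,0,0,0.2573,-0.0133,0,-1],
  ],
)

```text
time: 2.83
eef_pos: [552.8, 231.7, 260.3]
orientation: [-3.141, 0.0, 1.571]
wrist_force: [0.7, 0.1, 0.5]
grip_width: 88.3
gripper_force: 0.0
```

```bash
python3 - <<'E'
from h import *
c=wcap("w4");print(c["p"],c["o"],env.get_state()["joint_positions"])
o=np.vstack([np.hstack([cv2.imread(f"pics/w{i}.png")[:300] for i in (2,3)]),np.hstack([cv2.imread("pics/w4.png")[:300]]*2)])
cv2.imwrite("pics/mos.png",cv2.resize(o,(800,470)))
E
```

```text
[552.7655084  231.7114446  260.26007164] [-3.14117900e+00  4.52485744e-04  1.57097371e+00] [ 1.98201897e-01  4.55938270e-01  1.11160998e+00 -4.51673530e-04
  1.57452726e+00  1.99453089e-01]
```

View pics/mos.png

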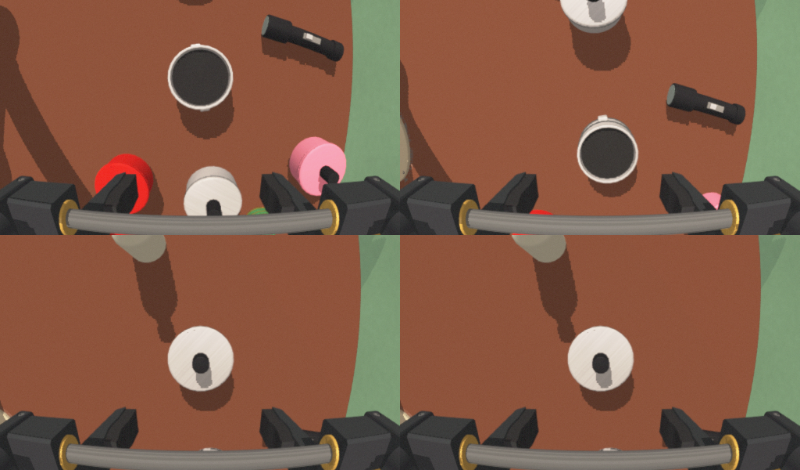

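Mouth seen at w2 (256,98) and w3 (265,195). The left tier is at w4 (257,158), with its knob at (257,163). Now I'll fit circles and triangulate.

```bash
cat > fit.py <<'E'
from h import *
from scipy.optimize import least_squares
def mask(c,kind):
    im=c["img"];s=cv2.cvtColor(im,cv2.COLOR_RGB2HSV);r=im.astype(int)
    return (((s[...,1]<60)&(s[...,2]>110)) if kind=="b" else ((s[...,2]<80)&(r[...,0]-r[...,2]<22))).astype(np.uint8)
def contour(c,kind,g):
    m=mask(c,kind);m[235:]=0
    cs=cv2.findContours(m,cv2.RETR_EXTERNAL,cv2.CHAIN_APPROX_NONE)[0]
    cs=[q for q in cs if cv2.contourArea(q)>60]
    return min(cs,key=lambda q:abs(cv2.pointPolygonTest(q,g,True)) if cv2.pointPolygonTest(q,g,False)<0 else 0)
def circ(c,kind,g,z):
    q=contour(c,kind,g);q=(cv2.convexHull(q) if kind=="b" else q)[:,0].astype(float)
    P=np.array([wplane(c,p,z)[:2] for p in q])
    f=least_squares(lambda v:np.hypot(*(P-v[:2]).T)-v[2],[*P.mean(0),46],loss="soft_l1",f_scale=.7)
    return f.x,np.std(f.fun)
E
python3 - <<'E'
from fit import *
W={i:np.load(f"w{i}.npy",allow_pickle=True).item() for i in (1,2,3,4)}
for i,k,g,z in[(1,"b",(240,150),70),(4,"b",(257,140),70),(2,"d",(256,98),59),(2,"b",(256,58),65),(3,"d",(265,195),59),(1,"d",(255,172),104),(4,"d",(257,163),104),(2,"d",(272,266),104)]:
    try:
        f,s=circ(W[i],k,g,z);print(i,k,z,f.round(1),s.round(2),cv2.boundingRect(contour(W[i],k,g)))
    except Exception as e: print(i,k,e)
a,b=[wray(W[i],wp) for i,wp in ((2,wproj(W[2],[*circ(W[2],"d",(256,98),59)[0][:2],59])),(3,wproj(W[3],[*circ(W[3],"d",(265,195),59)[0][:2],59])))]
print("plate tri",inter([a,b]))
T=np.load("top.npy",allow_pickle=True).item();S=np.load("scene.npy",allow_pickle=True).item()
for n,i,g,pt,ps in(("L",4,(257,140),(175,211.4),(276.7,144.5)),("R",1,(240,150),(319.6,195.1),(196.7,236))):
    f=circ(W[i],"b",g,70)[0];print(n,"lid tri top+wrist",inter([ray(T,pt),wray(W[i],wproj(W[i],[*f[:2],70]))]))
    print(n,"knob top scene@104",plane(S,ps,104))
E
```

```text
1 b 70 [ 599.2 -207.1   49.1] 0.46 (213, 124, 84, 84)
4 b 70 [555.4 239.3  48.9] 0.27 (215, 116, 84, 84)
2 d 59 [576.4  -4.2  41. ] 0.36 (220, 63, 72, 71)
2 b 65 [576.5  -4.6  47.7] 0.69 (215, 56, 83, 86)
3 d 59 [576.2  -3.4  40.8] 0.42 (232, 164, 67, 63)
1 d 104 [ 599.4 -205.3   11.7] 1.34 (245, 160, 20, 26)
4 d 104 [555.3 240.6  11.8] 1.13 (247, 151, 20, 26)
2 d 104 [ 686.3 -150.9   15.1] 5.64 (334, 220, 38, 15)
plate tri [576.37153245  -4.18244032  56.76583034]
L lid tri top+wrist [554.64448366 237.07887621  58.52769953]
L knob top scene@104 [557.74478129 235.32739007 104.        ]
R lid tri top+wrist [ 599.23021235 -216.0866401    28.32063372]
R knob top scene@104 [ 600.57603887 -212.58646815  104.        ]
```

Scaled: 0.085 m is 0.1133, 0.006 m is 0.008.

Call:
apply_moves(
  increments=[
    [0,0,0,0.008,0.0027,0.1133,-1],
    [0,0,0,0.008,0.0027,0.1133,-1],
    [0,0,0,0.008,0.0027,0.1133,-1],
    [0,0,0,0.008,0.0027,0.1133,-1],
    [0,0,0,0.008,0.0027,0.1133,-1],
  ],
)

```text
time: 3.3
eef_pos: [555.5, 237.0, 177.9]
orientation: [3.139, -0.0, 1.569]
wrist_force: [0.2, -0.0, 0.0]
grip_width: 88.4
gripper_force: 0.0
```

```bash
python3 - <<'E'
from fit import *
c=wcap("w5");w4=np.load("w4.npy",allow_pickle=True).item();print(c["p"],c["o"])
q=[(int(x),int(y)) for x,y in (wproj(c,[585,255,70]),wproj(c,[555,240,104]))]
f,s=circ(c,"b",q[0],70);print(f,s);k,s2=circ(c,"d",q[1],104);print(k,s2,cv2.boundingRect(contour(c,"d",q[1])),q)
f4=circ(w4,"b",(257,140),70)[0]
print("lid tri",inter([wray(c,wproj(c,[*f[:2],70])),wray(w4,wproj(w4,[*f4[:2],70]))]))
def tops(c,g):  # far (upper) end of the knob's top
    x,y,w,h=cv2.boundingRect(contour(c,"d",g));return (x+w/2-.5,y)
E
```

```text
[555.51829557 237.02842814 177.90775286] [ 3.13895126e+00 -4.33385176e-04  1.56909516e+00]
[555.24011251 239.72233854  48.99338228] 0.6385760432595106
[555.39206817 241.90223282  12.72737072] 1.4934687527602857 (240, 173, 29, 36) [(287, 165), (253, 193)]
lid tri [555.32907808 238.20352988  64.60974924]
```

Scaled: 0.097 m is 0.1293, 0.08 m is 0.1067.

Call:
apply_moves(
  increments=[
    [0,0,0,0.0033,0,0.04,-1],
    [0,0,0,0.0033,0,0.08,-1],
    [0,0,0,0.0033,0,0.1067,-1],
    [0,0,0,0.0033,0,0.1227,-1],
    [0,0,0,0.0033,0,0.1293,-1],
    [0,0,0,0.0033,0,0.1293,-1],
    [0,0,0,0.0033,0,0.1293,-1],
  ],
)

```text
time: 3.93
eef_pos: [555.3, 240.6, 80.6]
orientation: [3.139, -0.001, 1.571]
wrist_force: [0.6, 1.3, 0.1]
grip_width: 87.9
gripper_force: 0.0
```

Call:
apply_moves(
  increments=[
    [0,0,0,0,0,0,0.0],
    [0,0,0,0,0,0,0.4],
    [0,0,0,0,0,0,0.6],
    [0,0,0,0,0,0,1],
    [0,0,0,0,0,0,1],
    [0,0,0,0,0,0,1],
    [0,0,0,0,0,0,1],
    [0,0,0,0,0,0,1],
    [0,0,0,0,0,0,1],
  ],
  newtons=30,
)

```text
time: 4.68
eef_pos: [554.2, 240.6, 78.7]
orientation: [-3.142, 0.0, 1.571]
wrist_force: [0.1, 0.5, -0.4]
grip_width: 30.4
gripper_force: 0.0
```

Call:
apply_moves(
  increments=[
    [0,0,0,0,0,0,1],
    [0,0,0,0,0,0,1],
    [0,0,0,0,0,0,1],
    [0,0,0,0,0,0,1],
  ],
)

```text
time: 5.02
eef_pos: [554.3, 240.6, 78.7]
orientation: [3.142, 0.0, 1.571]
wrist_force: [0.9, -0.2, -0.8]
grip_width: 23.1
gripper_force: 30.0
```

Scaled: -0.045 m is -0.06, -0.04 m is -0.0533.

Call:
apply_moves(
  increments=[
    [0,0,0,0,0,-0.0067,1],
    [0,0,0,0,0,-0.02,1],
    [0,0,0,0,0,-0.04,1],
    [0,0,0,0,0,-0.0533,1],
    [0,0,0,0,0,-0.06,1],
    [0,0,0,0,0,-0.06,1],
    [0,0,0,0,0,-0.06,1],
    [0,0,0,0,0,-0.06,1],
    [0,0,0,0,0,-0.06,1],
    [0,0,0,0,0,-0.06,1],
  ],
)

```text
time: 5.85
eef_pos: [554.0, 240.5, 123.2]
orientation: [-3.14, 0.0, 1.571]
wrist_force: [0.0, 0.3, -1.7]
grip_width: 22.9
gripper_force: 30.0
```

```bash
python3 - <<'E'
from fit import *
for i in range(3):
    c=wcap("w6");s=env.get_state();print(s["wrist_force"],s["torque"],s["eef_pos"],s["grip_width"])
E
```

```text
[ 0.06618536 -0.18200869 -2.04139281] [ 0.01090642 -0.07356032 -0.01421708] [554.06360093 240.55043935 123.27796836] 22.87848812129361
[-0.72369233  0.35117918 -2.34765044] [-0.07824366 -0.08669427 -0.07398199] [554.11850273 240.55652745 123.40200833] 23.24196870117807
[-0.42764468 -0.14460174 -1.11453254] [ 0.00827999 -0.05804586 -0.01880813] [554.14643678 240.57300952 123.43705676] 23.22444239045759
```

View pics/w6.png

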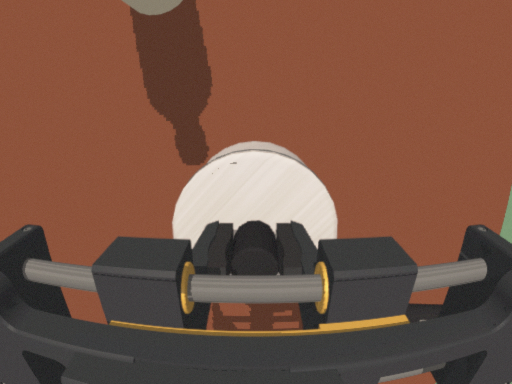

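The left tier hangs clear from the gripper, lid at (255,220) and knob at (255,240). It adds about 1.8 N, so it is the light one. I'll set it back.

Scaled: 0.045 m is 0.06, 0.043 m is 0.0573.

Call:
apply_moves(
  increments=[
    [0,0,0,0,0,0.0133,1],
    [0,0,0,0,0,0.0333,1],
    [0,0,0,0,0,0.0467,1],
    [0,0,0,0,0,0.0533,1],
    [0,0,0,0,0,0.0573,1],
    [0,0,0,0,0,0.06,1],
    [0,0,0,0,0,0.06,1],
    [0,0,0,0,0,0.06,1],
    [0,0,0,0,0,0.06,1],
  ],
)

```text
time: 6.75
eef_pos: [554.4, 240.6, 79.2]
orientation: [3.141, -0.0, 1.571]
wrist_force: [0.6, -0.6, -2.1]
grip_width: 23.3
gripper_force: 30.0
```

Scaled: 0.001 m is 0.0013, 0.0005 m is 0.0007.

Call:
apply_moves(
  increments=[
    [0,0,0,0,0,0.0007,1],
    [0,0,0,0,0,0.0013,1],
    [0,0,0,0,0,0.0013,1],
    [0,0,0,0,0,0.0013,1],
  ],
)

```text
time: 7.08
eef_pos: [554.7, 240.7, 78.5]
orientation: [3.14, -0.0, 1.571]
wrist_force: [0.7, 0.2, 5.4]
grip_width: 23.0
gripper_force: 30.0
```

Contact is firm (+5 N), so it is on the stool top. Releasing and opening wide.

Scaled: -0.0005 m is -0.0007.

Call:
apply_moves(
  increments=[
    [0,0,0,0,0,-0.0007,0.4],
    [0,0,0,0,0,-0.0007,0.2],
    [0,0,0,0,0,-0.0007,-0.2],
    [0,0,0,0,0,-0.0007,-0.6],
    [0,0,0,0,0,-0.0007,-1],
    [0,0,0,0,0,-0.0007,-1],
    [0,0,0,0,0,-0.0007,-1],
    [0,0,0,0,0,-0.0007,-1],
    [0,0,0,0,0,-0.0007,-1],
  ],
)

```text
time: 7.83
eef_pos: [554.2, 240.6, 78.2]
orientation: [-3.142, 0.0, 1.571]
wrist_force: [-0.2, 0.7, 1.0]
grip_width: 77.4
gripper_force: 0.0
```

Call:
apply_moves(
  increments=[
    [0,0,0,0,0,-0.0267,-1],
    [0,0,0,0,0,-0.0667,-1],
    [0,0,0,0,0,-0.12,-1],
    [0,0,0,0,0,-0.16,-1],
    [0,0,0,0,0,-0.16,-1],
    [0,0,0,0,0,-0.16,-1],
    [0,0,0,0,0,-0.16,-1],
  ],
)

```text
time: 8.42
eef_pos: [553.8, 240.5, 197.3]
orientation: [-3.14, 0.0, 1.571]
wrist_force: [0.6, -0.1, 0.0]
grip_width: 88.2
gripper_force: 0.0
```

Scaled: -0.447 m is -0.596, 0.045 m is 0.06.

Call:
apply_moves(
  increments=[
    [0,0,0,-0.596,0.06,0,-1],
    [0,0,0,-0.596,0.06,0,-1],
    [0,0,0,-0.596,0.06,0,-1],
    [0,0,0,-0.596,0.06,0,-1],
    [0,0,0,-0.596,0.06,0,-1],
    [0,0,0,-0.596,0.06,0,-1],
    [0,0,0,-0.596,0.06,0,-1],
    [0,0,0,-0.596,0.06,0,-1],
    [0,0,0,-0.596,0.06,0,-1],
    [0,0,0,-0.596,0.06,0,-1],
    [0,0,0,-0.596,0.06,0,-1],
    [0,0,0,-0.596,0.06,0,-1],
  ],
)

```text
time: 9.42
eef_pos: [598.6, -212.1, 195.5]
orientation: [-3.139, -0.0, 1.565]
wrist_force: [0.9, -0.5, -0.8]
grip_width: 88.3
gripper_force: 0.0
```

Scaled: 0.02 m is 0.0267, 0.01 m is 0.0133.

Call:
apply_moves(
  increments=[
    [0,0,0,0,0,0.0133,-1],
    [0,0,0,0,0,0.0267,-1],
    [0,0,0,0,0,0.0267,-1],
    [0,0,0,0,0,0.0267,-1],
  ],
)

```text
time: 9.75
eef_pos: [598.9, -204.7, 177.0]
orientation: [-3.139, -0.002, 1.573]
wrist_force: [0.1, 0.9, 0.2]
grip_width: 88.1
gripper_force: 0.0
```

```bash
python3 - <<'E'
from fit import *
c=wcap("w7");w1=np.load("w1.npy",allow_pickle=True).item();print(c["p"],c["o"])
q=[(int(x),int(y)) for x,y in (wproj(c,[629,-191,70]),wproj(c,[599,-206,104]))]
f,s=circ(c,"b",q[0],70);print(f,s);k,s2=circ(c,"d",q[1],104);print(k,s2,cv2.boundingRect(contour(c,"d",q[1])),q)
f1=circ(w1,"b",(240,150),70)[0]
print("lid tri",inter([wray(c,wproj(c,[*f[:2],70])),wray(w1,wproj(w1,[*f1[:2],70]))]))
E
```

```text
[ 598.88216082 -204.71426258  176.96821306] [-3.13922162e+00 -1.52824443e-03  1.57255155e+00]
[ 598.34549382 -207.23734457   49.11439477] 0.8867848949499507
[ 598.39880057 -205.18434315   12.86469026] 1.6259785279597103 (240, 179, 28, 38) [(288, 170), (254, 199)]
lid tri [ 598.76712186 -206.2663911    73.33686558]
```

Scaled: 0.098 m is 0.1307, 0.092 m is 0.1227.

Call:
apply_moves(
  increments=[
    [0,0,0,-0.0007,0,0.04,-1],
    [0,0,0,-0.0007,0,0.08,-1],
    [0,0,0,-0.0007,0,0.1067,-1],
    [0,0,0,-0.0007,0,0.1227,-1],
    [0,0,0,-0.0007,0,0.1307,-1],
    [0,0,0,-0.0007,0,0.1307,-1],
    [0,0,0,-0.0007,0,0.1307,-1],
  ],
)

```text
time: 10.38
eef_pos: [599.7, -206.7, 81.1]
orientation: [3.14, 0.001, 1.571]
wrist_force: [-0.5, -0.5, -0.0]
grip_width: 88.0
gripper_force: 0.0
```

Call:
apply_moves(
  increments=[
    [0,0,0,0,0,0,0.2],
    [0,0,0,0,0,0,0.2],
    [0,0,0,0,0,0,0.4],
    [0,0,0,0,0,0,1],
    [0,0,0,0,0,0,1],
    [0,0,0,0,0,0,1],
    [0,0,0,0,0,0,1],
    [0,0,0,0,0,0,1],
    [0,0,0,0,0,0,1],
    [0,0,0,0,0,0,1],
    [0,0,0,0,0,0,1],
    [0,0,0,0,0,0,1],
  ],
  newtons=45,
)

```text
time: 11.38
eef_pos: [598.9, -206.9, 80.2]
orientation: [-3.141, -0.0, 1.571]
wrist_force: [-2.5, -0.4, 0.0]
grip_width: 22.7
gripper_force: 45.0
```

Call:
apply_moves(
  increments=[
    [0,0,0,0,0,0,1],
    [0,0,0,0,0,0,1],
  ],
)

```text
time: 11.55
eef_pos: [599.0, -206.9, 80.2]
orientation: [-3.141, -0.0, 1.571]
wrist_force: [-2.6, 0.1, 0.6]
grip_width: 23.1
gripper_force: 45.0
```

Scaled: -0.045 m is -0.06, -0.04 m is -0.0533.

Call:
apply_moves(
  increments=[
    [0,0,0,0,0,-0.0067,1],
    [0,0,0,0,0,-0.02,1],
    [0,0,0,0,0,-0.04,1],
    [0,0,0,0,0,-0.0533,1],
    [0,0,0,0,0,-0.06,1],
    [0,0,0,0,0,-0.06,1],
    [0,0,0,0,0,-0.06,1],
    [0,0,0,0,0,-0.06,1],
    [0,0,0,0,0,-0.06,1],
    [0,0,0,0,0,-0.06,1],
  ],
)

```text
time: 12.38
eef_pos: [599.0, -206.8, 124.6]
orientation: [-3.141, -0.001, 1.571]
wrist_force: [0.1, -0.2, -6.0]
grip_width: 22.7
gripper_force: 45.0
```

```bash
python3 - <<'E'
from fit import *
for i in range(3):
    c=wcap("w8");s=env.get_state();print(s["wrist_force"],s["torque"],s["eef_pos"],s["orientation"],s["grip_width"])
# held tier: lid outline relative to TCP, upper half of the rim only
def edge(c,zl,name):
    m=mask(c,"b");m[240:]=0
    cs=cv2.findContours(m,cv2.RETR_EXTERNAL,cv2.CHAIN_APPROX_NONE)[0]
    q=cv2.convexHull(max(cs,key=cv2.contourArea))[:,0].astype(float);print(cv2.boundingRect(q.astype(np.int32)))
    P=np.array([wplane(c,p,zl)[:2] for p in q if p[1]<228])
    f=least_squares(lambda v:np.hypot(*(P-v[:2]).T)-49,P.mean(0)-[0,20],loss="soft_l1",f_scale=.7)
    print(name,"lid-TCP",f.x-c["p"][:2],np.std(f.fun))
edge(c,c["p"][2]-80.2+70,"R");w6=np.load("w6.npy",allow_pickle=True).item();edge(w6,w6["p"][2]-78.7+70,"L")
E
```

```text
[ 0.59540893  0.5372379  -4.23599405] [-0.07443479 -0.09790843  0.05083605] [ 599.08276264 -206.83441585  124.74736151] [-3.14082611e+00 -4.43656810e-04  1.57081930e+00] 22.948844029961965
[ 0.42595202 -0.83982463 -5.38566273] [-0.06961991 -0.10350395  0.01581786] [ 599.11309394 -206.86909208  124.84416691] [-3.14099081e+00 -3.20164193e-04  1.57079094e+00] 22.607960141660477
[ 0.80218998 -0.33653427 -4.82927792] [ 0.00681625 -0.0846437  -0.00553019] [ 599.16164216 -206.8738289   124.96642191] [-3.14120885e+00 -2.53385610e-04  1.57075630e+00] 22.89000108070001
(172, 141, 164, 99)
R lid-TCP [-1.27347012  2.2693786 ] 1.584930119058332
(172, 141, 165, 99)
L lid-TCP [0.95267844 1.54278885] 1.6778637881028666
```

View pics/w8.png

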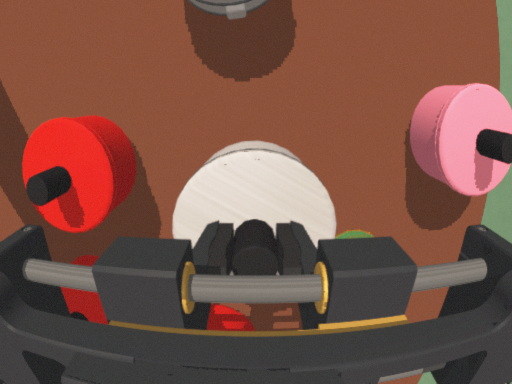

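The right tier is lifted, with the lid at (255,220) as before, and adds about 5.2 N against 1.8 N for the left. The right one is the packed tier. I'll raise it straight up, then carry it smoothly over the mouth.

Scaled: -0.055 m is -0.0733, -0.053 m is -0.0707.

Call:
apply_moves(
  increments=[
    [0,0,0,0,0,-0.0067,1],
    [0,0,0,0,0,-0.02,1],
    [0,0,0,0,0,-0.04,1],
    [0,0,0,0,0,-0.0573,1],
    [0,0,0,0,0,-0.0667,1],
    [0,0,0,0,0,-0.0707,1],
    [0,0,0,0,0,-0.0733,1],
    [0,0,0,0,0,-0.0733,1],
  ],
)

```text
time: 13.2
eef_pos: [599.1, -206.8, 180.3]
orientation: [-3.141, -0.0, 1.571]
wrist_force: [0.6, 0.5, -4.9]
grip_width: 22.4
gripper_force: 45.0
```

Scaled: 0.125 m is 0.1667, 0.119 m is 0.1587.

Call:
apply_moves(
  increments=[
    [0,0,0,0.0053,-0.0007,-0.0733,1],
    [0,0,0,0.016,-0.0019,-0.0733,1],
    [0,0,0,0.032,-0.0036,-0.0733,1],
    [0,0,0,0.0507,-0.0057,-0.0733,1],
    [0,0,0,0.0707,-0.008,-0.0733,1],
    [0,0,0,0.0907,-0.0103,-0.0733,1],
    [0,0,0,0.1107,-0.0125,-0.0733,1],
    [0,0,0,0.1293,-0.0147,-0.0733,1],
    [0,0,0,0.1453,-0.0164,-0.0733,1],
    [0,0,0,0.1587,-0.0179,-0.0733,1],
    [0,0,0,0.1667,-0.0188,-0.0733,1],
    [0,0,0,0.1667,-0.0188,-0.0733,1],
  ],
)

```text
time: 14.2
eef_pos: [585.0, -80.6, 235.4]
orientation: [3.142, -0.0, 1.572]
wrist_force: [-0.2, -0.1, -4.8]
grip_width: 22.7
gripper_force: 45.0
```

```bash
python3 - <<'E'
from fit import *
c=wcap("w9");s=env.get_state();print(c["p"],c["o"],s["wrist_force"])
g=tuple(map(int,wproj(c,[576,-4,59])));print(g)
for k,z,gg in(("d",59,g),("b",65,tuple(map(int,wproj(c,[576,42,65]))))):
    f,s=circ(c,k,gg,z);print(k,f,s,cv2.boundingRect(contour(c,k,gg)))
E
```

```text
[585.02841171 -80.62955112 235.35478913] [ 3.14153731e+00 -1.62701032e-04  1.57210008e+00] [-0.37456361  0.39519749 -5.02848775]
(245, 98)
d [576.45671948  -4.32770826  41.04812342] 0.30937005005649315 (208, 61, 77, 76)
b [585.89452859 -75.72809525 112.93235276] 8.852553476317638 (173, 53, 163, 182)
```

Scaled: 0.077 m is 0.1027, -0.0088 m is -0.0117.

Call:
apply_moves(
  increments=[
    [0,0,0,0.0053,-0.0007,0,1],
    [0,0,0,0.016,-0.0019,0,1],
    [0,0,0,0.032,-0.0036,0,1],
    [0,0,0,0.0507,-0.0057,0,1],
    [0,0,0,0.0693,-0.008,0,1],
    [0,0,0,0.0853,-0.0099,0,1],
    [0,0,0,0.0973,-0.0112,0,1],
    [0,0,0,0.1027,-0.0117,0,1],
    [0,0,0,0.1027,-0.0117,0,1],
    [0,0,0,0.1027,-0.0117,0,1],
    [0,0,0,0.1027,-0.0117,0,1],
  ],
)

```text
time: 15.17
eef_pos: [576.4, -5.4, 235.2]
orientation: [3.142, 0.0, 1.57]
wrist_force: [-0.3, 0.9, -5.3]
grip_width: 22.9
gripper_force: 45.0
```

Scaled: 0.072 m is 0.096, 0.07 m is 0.0933.

Call:
apply_moves(
  increments=[
    [0,0,0,0,0,0.0133,1],
    [0,0,0,0,0,0.0333,1],
    [0,0,0,0,0,0.0533,1],
    [0,0,0,0,0,0.0733,1],
    [0,0,0,0,0,0.0867,1],
    [0,0,0,0,0,0.0933,1],
    [0,0,0,0,0,0.096,1],
    [0,0,0,0,0,0.096,1],
    [0,0,0,0,0,0.096,1],
  ],
)

```text
time: 15.92
eef_pos: [576.7, -5.1, 163.9]
orientation: [3.14, 0.0, 1.571]
wrist_force: [0.3, 0.1, -4.9]
grip_width: 23.0
gripper_force: 45.0
```

```bash
python3 - <<'E'
from h import *
s=env.get_state();print(s["eef_pos"],s["orientation"],s["wrist_force"],s["torque"])
c=env.capture("scene");a=c["img"][120:230,180:300,::-1];cv2.imwrite("pics/s2.png",cv2.resize(a,None,fx=5,fy=5,interpolation=cv2.INTER_CUBIC))
E
```

```text
[576.67845196  -5.05126123 163.89468465] [3.14028949e+00 2.61634347e-04 1.57064240e+00] [ 0.30647428  0.09580327 -4.93633731] [-0.0035084  -0.06789348 -0.00480426]
```

View pics/s2.png

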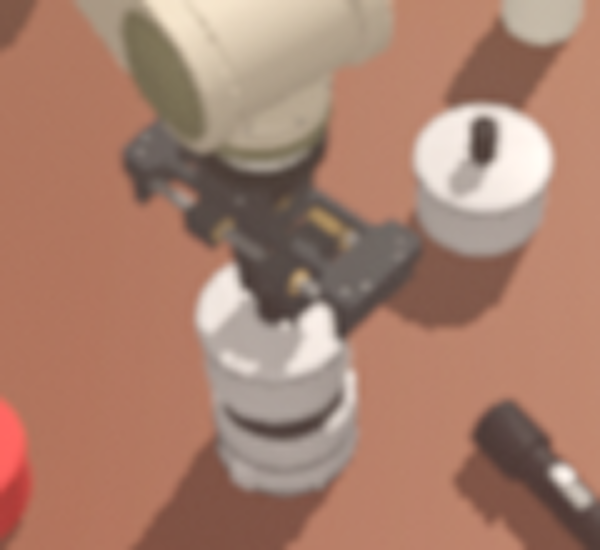

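The crop shows the tier upright over the mouth, with the dark gap around crop (280,415), and the left tier standing upright at (483,170). Lowering into the mouth.

Scaled: 0.02 m is 0.0267, 0.001 m is 0.0013.

Call:
apply_moves(
  increments=[
    [0,0,0,0.0013,0,0.0053,1],
    [0,0,0,0.0013,0,0.012,1],
    [0,0,0,0.0013,0,0.0173,1],
    [0,0,0,0.0013,0,0.0213,1],
    [0,0,0,0.0013,0,0.024,1],
    [0,0,0,0.0013,0,0.0253,1],
    [0,0,0,0.0013,0,0.0267,1],
    [0,0,0,0.0013,0,0.0267,1],
  ],
)

```text
time: 16.63
eef_pos: [576.3, -3.9, 143.1]
orientation: [-3.141, -0.0, 1.571]
wrist_force: [0.2, 0.1, -5.9]
grip_width: 22.9
gripper_force: 45.0
```

Scaled: 0.003 m is 0.004, 0.002 m is 0.0027.

Call:
apply_moves(
  increments=[
    [0,0,0,0,0,0.0013,1],
    [0,0,0,0,0,0.0027,1],
    [0,0,0,0,0,0.004,1],
    [0,0,0,0,0,0.004,1],
  ],
)

```text
time: 16.97
eef_pos: [576.2, -3.9, 140.0]
orientation: [-3.141, -0.0, 1.571]
wrist_force: [-0.4, -0.2, -5.3]
grip_width: 22.8
gripper_force: 45.0
```

Scaled: 0.002 m is 0.0027, 0.0015 m is 0.002.

Call:
apply_moves(
  increments=[
    [0,0,0,0,0,0.0007,1],
    [0,0,0,0,0,0.0013,1],
    [0,0,0,0,0,0.002,1],
    [0,0,0,0,0,0.0027,1],
    [0,0,0,0,0,0.0027,1],
  ],
)

```text
time: 17.38
eef_pos: [576.3, -3.9, 138.9]
orientation: [3.141, 0.0, 1.571]
wrist_force: [-2.8, 0.3, 2.7]
grip_width: 22.8
gripper_force: 45.0
```

Scaled: 0.002 m is 0.0027, 0.0015 m is 0.002.

Call:
apply_moves(
  increments=[
    [0,0,0,0,0,0.0007,1],
    [0,0,0,0,0,0.0013,1],
    [0,0,0,0,0,0.002,1],
    [0,0,0,0,0,0.0027,1],
    [0,0,0,0,0,0.0027,1],
  ],
)

```text
time: 17.8
eef_pos: [576.5, -3.9, 136.5]
orientation: [3.141, -0.0, 1.571]
wrist_force: [-3.1, 0.0, 4.1]
grip_width: 22.8
gripper_force: 45.0
```

Scaled: 0.003 m is 0.004, -0.0003 m is -0.0004.

Call:
apply_moves(
  increments=[
    [0,0,0,0,-0.0004,0.0007,1],
    [0,0,0,0,-0.0004,0.0013,1],
    [0,0,0,0,-0.0004,0.002,1],
    [0,0,0,0,-0.0004,0.0027,1],
    [0,0,0,0,-0.0004,0.0033,1],
    [0,0,0,0,-0.0004,0.004,1],
  ],
)

```text
time: 18.3
eef_pos: [576.5, -3.7, 133.8]
orientation: [3.14, -0.0, 1.571]
wrist_force: [-2.1, 2.0, 7.5]
grip_width: 23.1
gripper_force: 45.0
```

Scaled: 0.0015 m is 0.002, 0.001 m is 0.0013.

Call:
apply_moves(
  increments=[
    [0,0,0,0,0,0.0007,1],
    [0,0,0,0,0,0.0013,1],
    [0,0,0,0,0,0.002,1],
    [0,0,0,0,0,0.002,1],
  ],
)

```text
time: 18.63
eef_pos: [576.5, -3.7, 132.2]
orientation: [3.14, -0.0, 1.571]
wrist_force: [-2.8, 1.2, 6.3]
grip_width: 22.9
gripper_force: 45.0
```

Scaled: 0.001 m is 0.0013, 0.0005 m is 0.0007.

Call:
apply_moves(
  increments=[
    [0,0,0,0,0,0.0007,1],
    [0,0,0,0,0,0.0013,1],
    [0,0,0,0,0,0.0013,1],
  ],
)

```text
time: 18.88
eef_pos: [576.5, -3.7, 131.3]
orientation: [3.14, -0.0, 1.571]
wrist_force: [-1.2, 2.3, 6.0]
grip_width: 23.2
gripper_force: 45.0
```

Scaled: 0.0005 m is 0.0007.

Call:
apply_moves(
  increments=[
    [0,0,0,0,0,0.0007,1],
    [0,0,0,0,0,0.0007,1],
    [0,0,0,0,0,0.0007,1],
  ],
)

```text
time: 19.13
eef_pos: [576.4, -3.7, 131.0]
orientation: [3.14, -0.0, 1.571]
wrist_force: [-4.1, 1.3, 9.4]
grip_width: 22.9
gripper_force: 45.0
```

Scaled: 0.0005 m is 0.0007.

Call:
apply_moves(
  increments=[
    [0,0,0,0,0,0.0007,1],
    [0,0,0,0,0,0.0007,1],
    [0,0,0,0,0,0.0007,1],
  ],
)

```text
time: 19.38
eef_pos: [576.4, -3.7, 131.0]
orientation: [3.14, -0.0, 1.571]
wrist_force: [-4.5, 3.1, 11.8]
grip_width: 22.9
gripper_force: 45.0
```

Scaled: 0.0005 m is 0.0007.

Call:
apply_moves(
  increments=[
    [0,0,0,0,0,0.0007,1],
    [0,0,0,0,0,0.0007,1],
    [0,0,0,0,0,0.0007,1],
  ],
)

```text
time: 19.63
eef_pos: [576.4, -3.7, 130.9]
orientation: [3.139, 0.0, 1.571]
wrist_force: [-6.2, 2.1, 15.5]
grip_width: 22.7
gripper_force: 45.0
```

A hard stop at TCP z 131.0 (expected 131.2), with force rising and no travel, so it is home. Unload, release and retreat.

Scaled: -0.0015 m is -0.002, -0.001 m is -0.0013.

Call:
apply_moves(
  increments=[
    [0,0,0,0,0,-0.0013,1],
    [0,0,0,0,0,-0.002,1],
    [0,0,0,0,0,-0.002,0.4],
    [0,0,0,0,0,-0.002,0.2],
    [0,0,0,0,0,-0.002,-0.2],
    [0,0,0,0,0,-0.002,-0.6],
    [0,0,0,0,0,-0.002,-1],
    [0,0,0,0,0,-0.002,-1],
    [0,0,0,0,0,-0.002,-1],
    [0,0,0,0,0,-0.002,-1],
  ],
)

```text
time: 20.47
eef_pos: [576.0, -3.9, 130.7]
orientation: [3.142, 0.0, 1.571]
wrist_force: [-0.0, 1.1, 0.1]
grip_width: 70.8
gripper_force: 0.0
```

Scaled: -0.12 m is -0.16, -0.08 m is -0.1067.

Call:
apply_moves(
  increments=[
    [0,0,0,0,0,-0.0267,-1],
    [0,0,0,0,0,-0.0667,-1],
    [0,0,0,0,0,-0.1067,-1],
    [0,0,0,0,0,-0.16,-1],
    [0,0,0,0,0,-0.16,-1],
    [0,0,0,0,0,-0.16,-1],
    [0,0,0,0,0,-0.16,-1],
  ],
)

```text
time: 21.05
eef_pos: [575.7, -3.8, 250.0]
orientation: [-3.141, -0.0, 1.571]
wrist_force: [-0.7, -0.1, -0.2]
grip_width: 88.2
gripper_force: 0.0
```

Scaled: -0.2 m is -0.2667, -0.1 m is -0.1333.

Call:
apply_moves(
  increments=[
    [0,0,0,-0.2667,-0.1333,0,-1],
    [0,0,0,-0.2667,-0.1333,0,-1],
    [0,0,0,-0.2667,-0.1333,0,-1],
    [0,0,0,-0.2667,-0.1333,0,-1],
    [0,0,0,-0.2667,-0.1333,0,-1],
    [0,0,0,-0.2667,-0.1333,0,-1],
    [0,0,0,-0.2667,-0.1333,0,-1],
    [0,0,0,-0.2667,-0.1333,0,-1],
    [0,0,0,-0.2667,-0.1333,0,-1],
  ],
)

```text
time: 21.8
eef_pos: [476.2, -203.0, 249.9]
orientation: [-3.14, -0.001, 1.571]
wrist_force: [0.3, -0.4, -0.1]
grip_width: 87.8
gripper_force: 0.0
```

```bash
python3 - <<'E'
from h import *
s=env.get_state();print(s["eef_pos"],s["wrist_force"],s["time"])
c=env.capture("scene");a=c["img"][90:240,180:330,::-1];d=env.capture("top")["img"][110:280,80:400,::-1]
a=cv2.resize(a,None,fx=3,fy=3,interpolation=cv2.INTER_CUBIC);d=cv2.resize(d,(350,186));o=np.zeros((450,800,3),np.uint8);o[:,:450]=a;o[:186,450:]=d
w=cv2.resize(wcap("w10")["img"][:,:,::-1],(350,262));o[188:450,450:]=w
cv2.imwrite("pics/end.png",o)
E
```

```text
[ 476.16541075 -202.95194481  249.91123788] [ 0.30120008 -0.41651822 -0.1158431 ] 21.8
```

View pics/end.png

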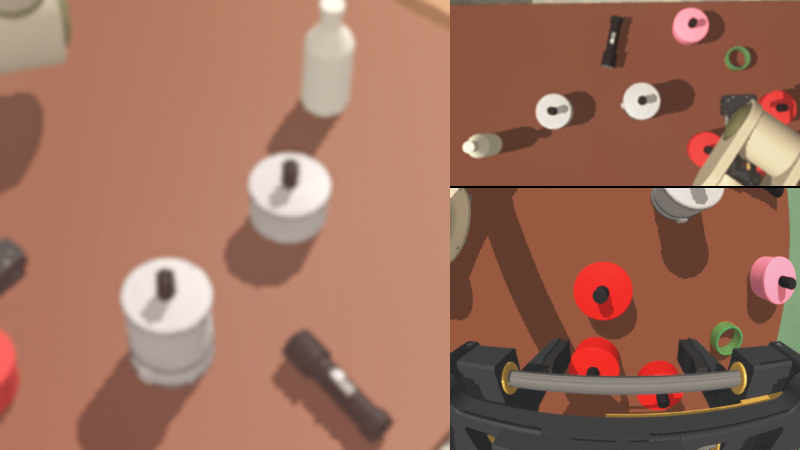

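The packed tier sits flush and upright on the bottom tier at (167,310), with no dark gap. The left tier stands upright at (290,190), and the bottle, torch and bangles look undisturbed. Signing off.

```bash
python3 -c "from workcell import env; print(env.sign_off())"
```

```text
the job is handed in; nothing more can be done
None
```

I handed the job in at about 22 s: the right tier was the heavier (about 5.2 N against 1.8 N), so I pressed it down to a hard stop on the rim and released it, and the left tier stands upright where it was.

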